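# Wedge the rocking hot plate

### The arm

A 6-joint arm with a two-finger parallel gripper is mounted at the origin on the work surface. World frame = base frame: x ahead of the robot, y to its left, z up, the work surface at z = 0. Lengths are in m, angles in rad, forces in N, time in s.
With the tool pointing down it reaches from about 0.375 to 0.925 m from the base axis. Payload 5.7 kg.
Tool frame: the origin (TCP) lies at the very end of the fingers, on their centre line; the grasp point (between the pads) lies 19 mm behind it; z points along the fingers, x is the direction in which the jaws open and shut, and the axes are right-handed (so a half turn about z gives the same grasp; the last joint's range is limited). The gripper opens to 88 mm and grips with 3 to 60 N. Pads are 20 mm wide; open, the fingers measure 115 mm over their backs; the gripper's body (75 mm by 178 mm) begins 61 mm behind the grasp point.
Start: joints at [-1.463, 0.359, 1.51, -0, 1.272, -0.115], TCP at [0.133, -0.585, 0.223] pointing down, gripper open.
Joint ranges: [-2.97, 2.97], [-1.01, 2.36], [0.21, 2.38], [-0.96, 4.11], [0.2, 2.71], [-2.98, 2.98]. Speed limits (rad/s): [2.39, 2.39, 3.14, 3.14, 3.14, 3.14].

### API

Orientations are given as a unit quaternion [w, x, y, z].
In Python, from rig import r, capture gives the robot as it stands.
- The arm moves only by the tool servo_tool, never from a script. Its argument "increments" is a list of rows, each a list of 3 entries, a list of its own where there are three numbers: the shift along the tool's x, y, z in m, then the turn, a rotation vector about the tool's x, y, z in rad, then the finger opening in m, from 0 to 0.0878. In form: [[[dx, dy, dz], [ax, ay, az], grip], ...]. A call has 1 to 20 rows; each row shifts and turns the commanded pose from where the row before left it, along the tool's axes as they then stand; what a row does not reach is not made up. A row lasts 1/10 s, in which the tool goes at most 50 mm and 8.59 degrees, less where a joint would pass 70% of its speed; a pose out of reach is approached as far as the arm can. A call with a gripper value outside its range is refused whole. The fingers move at their own pace and stop on an object; "newtons" is the grip in N (left out, the last holds). Time passes only in rows, so rows that do not move let the fingers close. It gives the time, the measured TCP pose, the force and the opening at its end, in the units of the state.
- r.get_state(): the state, without advancing time (a new reading comes with each control period).
- capture(name): name is "side" or "top" or "wrist"; returns a dict with "img" (384x512x3 uint8, red, green, blue), "intrinsics" (3x3 intrinsics, pixels), "dist" ([k1, k2, p1, p2, k3] as OpenCV has them; the pictures are not rectified), "R" (3x3) and "t" (3): a world point X has camera coordinates R X + t. Camera axes: x right, y down, z forward; pixel columns grow to the right and rows downward; lengths in m; the calibration is good to about 2 mm. A picture is of the moment at which its call begins. There is no depth.
- r.close_job(): hands the job in, once; it reports no verdict.
The state is a dict: "time_s": time; "joint_pos": joint angles; "qd": joint speeds; "joint_torque": joint torques, N m; "ee_pos": TCP position; "ee_rot": TCP orientation; "contact_force": force on the tool from outside, world axes, zero at the start; "wrist_torque": the same for the moment, N m; "width": opening from 0.0 (shut) to 1.0 (fully open).
Only numpy, scipy, OpenCV 4.12 (cv2) and the standard library are available. Lean on these libraries where they do the work, as an engineer would, in place of code of your own. Each camera call takes 0.05 s, during which the arm holds its last target.

### The job

The blue hot plate rocks because the foot under its orange corner pad is too short. With the fingers, push the yellow wedge, thin end first, under that foot until the plate no longer rocks yet still stands level, testing it by pressing on the orange pad, and finish while still holding the pad pressed down with about 10 N. Only push and press: do not lift or carry anything, do not shove the hot plate along, and leave everything else on the table alone.

Things in the scene. Friction and masses are not known exactly. Their poses are not given: they have to be found in the camera images.
- hotplate: Blue electric hot plate, 1.4 to 2.3 kg, dark round disc on top, yellow panel in front; held only by friction. Origin: table level, under the case's centre; x from front to back, y to the left seen from the front, z up. Case 210 x 210 mm, 22 to 67 mm above the origin; disc radius 72 mm, up to 76 mm. Domed feet, radius 12 mm, at (+-85, +-85) mm; the one at (-85, +85), front left, is short.
- corner_pad: Orange square pad, 34 x 34 mm, 4 mm thick, on the hot plate's front left corner, exactly above the short foot. Origin: centre of its top face, 71 mm above the table; axes as the hot plate's. Unwedged, the plate stands level on three feet, and a press over about 5 N here rocks the pad down 4 to 10 mm until the short foot meets the table.
- foot_mark (a point): Point on the short foot's vertical axis at table level, fixed to the hot plate, axes as the hot plate's. The short foot is domed, 12 mm in radius; when the plate stands level its lowest point hangs 4 to 10 mm above this point (differs from run to run).
- wedge: Yellow hard wedge, 110 x 46 mm, 90 g, flat on the table, thin end towards the short foot, clear of it. Origin: centre of its underside; x along it from thick to thin end, z up. Its top slopes evenly from 22 mm high at x = -55 mm to 2 mm at x = +55 mm. Friction about 0.6: it slides at about 0.6 N and stays where it is left, also under load; once snug under the foot it takes over 4 N to move further.
- wedge_tip (a point): Middle of the wedge's thin end, at its underside (wedge x = +55 mm). Same axes as the wedge.
- wedge_heel (a point): Middle of the upright flat end face at the wedge's thick end (46 mm wide, 22 mm high), 11 mm above the table; the face to push on. Same axes as the wedge.
- screwdriver: Bystander, leave alone: a screwdriver 170 mm long lying on the table. Origin at its middle.
- marker: Bystander, leave alone: a red marker pen, 120 mm long, 14 mm thick, lying. Origin at its middle.
- mug: Bystander, leave alone: a white mug, 80 mm across, 85 mm high. Origin at its middle, on its underside.
- saucepan: Bystander, leave alone: a steel pot, 170 mm across, 85 mm high. Origin at its middle, on its underside.
- bottle: Bystander, leave alone: an amber bottle, 56 mm across, 150 mm high. Origin at its middle, on its underside.
- carton: Bystander, leave alone: a small cardboard box, 90 x 120 mm, 55 mm high. Origin at its middle, on its underside.
- ruler: Bystander, leave alone: a white ruler with red marks, 200 x 30 mm, 4 mm thick, lying at the far left. Origin at its middle, on its underside.
Mind the look-alikes: they are no part of the job. Of the things that look like the wedge, take the one that is farthest to the robot's right at the start.

How it is judged:
By the outcome, as a careful person would: the job done as asked, in the order asked, and still so for the second after the job is handed in, while the arm keeps its last pose, push and grip.
It also fails if it takes over 48 s, if anything falls off the work surface, if the arm or the gripper's body presses on something with over 40 N, if the wrist force passes 120 N, or if a joint passes its speed limit or range.

## Working session

There is one attempt and no reset: what is moved stays moved. The work goes in short steps, Python scripts to look and compute and a tool call to move; the robot and the scene stay as the last step left them, time stands still between calls to the robot, and variables do not carry over. Pictures are saved under pics/ and viewed, and the job is handed in when it is done.

Besides the shell and the picture viewer there is one more tool, called as name([rows], argument=value, ...), one row to a line, values as JSON. servo_tool: Moves the arm, as the interface text tells. Its arguments: {"type":"object","properties":{"increments":{"type":"array","items":{"type":"array"}},"newtons":{"type":"number"}},"required":["increments"]}

```bash
mkdir -p pics; ls
python3 - <<'E'
from rig import r,capture
import cv2,pickle
d={}
for n in("side","top","wrist"):
    c=capture(n);d[n]=c;cv2.imwrite(f"pics/a_{n}.png",c["img"][:,:,::-1]);print(n,c["intrinsics"].tolist(),c["dist"],c["R"].round(3).tolist(),c["t"].round(3))
pickle.dump(d,open("a.pkl","wb"))
print(r.get_state())
E
```

```text
pics
side [[371.4712651418868, 0.0, 249.2785702100611], [0.0, 371.4712651418868, 189.5855070347942], [0.0, 0.0, 1.0]] [-0.06194646  0.          0.          0.          0.        ] [[-0.827, -0.562, 0.024], [-0.308, 0.416, -0.856], [0.471, -0.715, -0.517]] [0.457 0.237 0.932]
top [[363.6555748148035, 0.0, 252.09295743425363], [0.0, 363.6555748148035, 194.32528835007506], [0.0, 0.0, 1.0]] [-0.08461829  0.          0.          0.          0.        ] [[-0.004, -1.0, -0.001], [-0.975, 0.004, -0.223], [0.223, 0.0, -0.975]] [-0.011  0.56   1.126]
wrist [[299.17116490758946, 0.0, 259.7489026668271], [0.0, 299.17116490758946, 187.0635972188263], [0.0, 0.0, 1.0]] [-0.07847432  0.          0.          0.          0.        ] [[0.22, -0.975, 0.0], [-0.943, -0.213, 0.257], [-0.25, -0.057, -0.966]] [-0.599 -0.032  0.389]
{'time_s': 0.15, 'joint_pos': array([-1.46311274e+00,  3.59343452e-01,  1.51116579e+00, -3.40716152e-05,
        1.27251006e+00, -1.15130524e-01]), 'qd': array([-6.77918362e-05,  9.17416327e-04, -1.48688363e-03, -3.24920058e-04,
       -6.40178212e-04, -4.08374145e-04]), 'joint_torque': array([ 6.53485040e-04, -5.15758216e+01, -2.71007931e+01,  6.75490382e-02,
        3.04894382e-02, -7.83557471e-05]), 'ee_pos': array([ 0.1324902 , -0.58464624,  0.22200725]), 'ee_rot': array([-4.94803214e-04,  7.81339939e-01, -6.24105271e-01, -5.14070182e-04]), 'contact_force': array([ 0.61100011, -0.41690743, -0.58553319]), 'wrist_torque': array([-0.02242643, -0.00894682,  0.0107643 ]), 'width': 0.9961944051372377}
```

View pics/a_top.png

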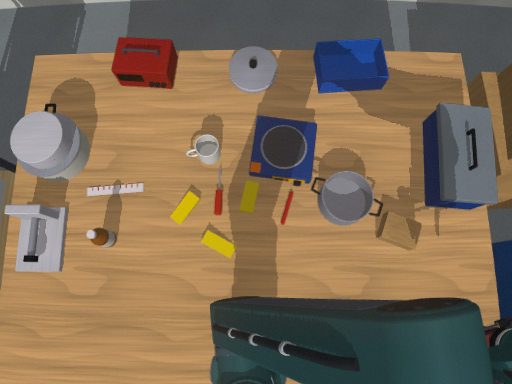

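View pics/a_side.png

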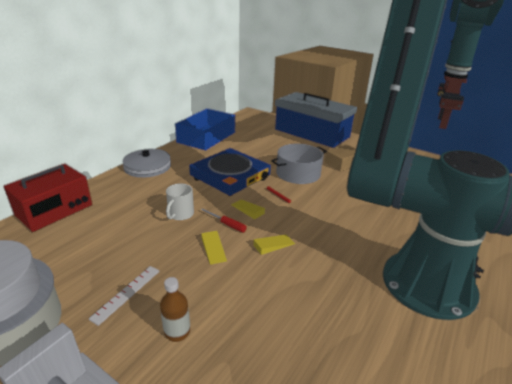

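View pics/a_wrist.png

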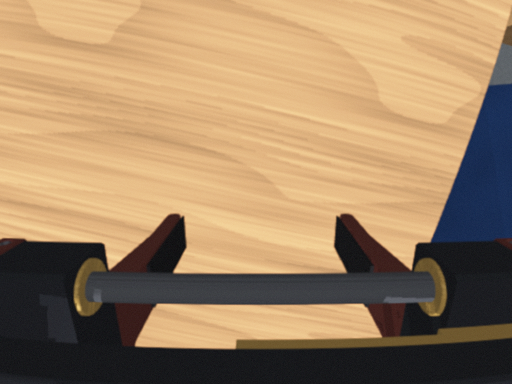

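The top view shows the right-most wedge at about (249,196), the pad at (256,168), and the screwdriver (219,195) and marker (288,207) on either side of the wedge.

```bash
cat > h.py <<'E'
import cv2,numpy as np
def ray(c,uv):
    p=cv2.undistortPoints(np.float64(uv).reshape(-1,1,2),c["intrinsics"],c["dist"]).reshape(-1,2)
    d=np.c_[p,np.ones(len(p))]@c["R"]; o=-c["R"].T@c["t"]; return o,d
def onz(c,uv,z):
    o,d=ray(c,uv); z=np.broadcast_to(z,len(d)); return o+d*((z-o[2])/d[:,2])[:,None]
def proj(c,X):
    return cv2.projectPoints(np.float64(X).reshape(-1,1,3),cv2.Rodrigues(c["R"])[0],c["t"],c["intrinsics"],c["dist"])[0].reshape(-1,2)
def masks(c):
    h=cv2.cvtColor(c["img"],cv2.COLOR_RGB2HSV)
    f=lambda a,b:cv2.inRange(h,a,b)
    return dict(yellow=f((24,170,90),(34,255,255)),orange=f((6,180,120),(15,255,255)),blue=f((105,150,50),(125,255,255)))
def blobs(m,amin=20):
    cs,_=cv2.findContours(m,cv2.RETR_EXTERNAL,cv2.CHAIN_APPROX_NONE)
    return [q for q in cs if cv2.contourArea(q)>=amin]
E
python3 - <<'E'
import pickle,cv2,numpy as np
from h import *
d=pickle.load(open("a.pkl","rb"))
for n in("top","side"):
    c=d[n]
    for k,m in masks(c).items():
        for q in blobs(m):
            rc=cv2.minAreaRect(q);b=cv2.boxPoints(rc)
            M=cv2.moments(q);u=(M['m10']/M['m00'],M['m01']/M['m00'])
            z={'yellow':.012,'orange':.071,'blue':.067}[k]
            if k=='blue' and cv2.contourArea(q)>0: pass
            print(n,k,cv2.contourArea(q),np.round(u,1),b.round(0).tolist(),onz(c,[u],z).round(4)[0])
c=d["top"]
cv2.imwrite("pics/z_top.png",cv2.resize(c["img"][105:265,160:320,::-1],None,fx=3.75,fy=3.75,interpolation=cv2.INTER_CUBIC))
c=d["side"]
cv2.imwrite("pics/z_side.png",cv2.resize(c["img"][140:270,180:340,::-1],None,fx=4.5,fy=4.5,interpolation=cv2.INTER_CUBIC))
E
```

```text
top yellow 419.5 [218.3 243.6] [[200.0, 241.0], [207.0, 229.0], [236.0, 246.0], [230.0, 258.0]] [0.4045 0.0991 0.012 ]
top yellow 409.5 [184.6 207.2] [[169.0, 216.0], [189.0, 190.0], [200.0, 199.0], [181.0, 225.0]] [0.528  0.2156 0.012 ]
top yellow 362.0 [248.9 196.6] [[239.0, 210.0], [246.0, 180.0], [259.0, 183.0], [252.0, 213.0]] [ 0.5638 -0.003   0.012 ]
top orange 42.5 [ 96.8 241.1] [[91.0, 238.0], [102.0, 238.0], [102.0, 244.0], [91.0, 244.0]] [0.4064 0.4856 0.071 ]
top orange 69.5 [254.9 166.9] [[250.0, 171.0], [251.0, 162.0], [260.0, 163.0], [259.0, 172.0]] [ 0.6513 -0.0234  0.071 ]
top blue 1058.0 [503.7 275.5] [[493.0, 241.0], [511.0, 241.0], [511.0, 318.0], [493.0, 318.0]] [ 0.2848 -0.8307  0.067 ]
top blue 111.5 [463.3 205. ] [[442.0, 206.0], [442.0, 201.0], [482.0, 204.0], [482.0, 210.0]] [ 0.5196 -0.7183  0.067 ]
top blue 565.5 [306.2 155.6] [[290.0, 177.0], [304.0, 121.0], [323.0, 126.0], [309.0, 182.0]] [ 0.6916 -0.1957  0.067 ]
top blue 3357.5 [350.  65.] [[313.0, 42.0], [385.0, 37.0], [389.0, 87.0], [317.0, 93.0]] [ 1.0376 -0.3697  0.067 ]
side yellow 394.5 [271.8 243.2] [[254.0, 240.0], [289.0, 231.0], [293.0, 245.0], [257.0, 254.0]] [0.4013 0.1108 0.012 ]
side yellow 452.5 [213.1 247.1] [[200.0, 234.0], [215.0, 229.0], [226.0, 260.0], [211.0, 265.0]] [0.5233 0.2199 0.012 ]
side yellow 246.5 [249.2 208.6] [[232.0, 209.0], [236.0, 198.0], [264.0, 209.0], [260.0, 220.0]] [0.5493 0.0054 0.012 ]
side blue 767.5 [222.3 175.6] [[190.0, 158.0], [269.0, 156.0], [270.0, 193.0], [191.0, 195.0]] [ 0.6888 -0.0362  0.067 ]
side blue 1542.5 [204.8 128.6] [[170.0, 127.0], [225.0, 99.0], [241.0, 131.0], [186.0, 158.0]] [ 1.0057 -0.3223  0.067 ]
side blue 1511.0 [313.  127.2] [[274.0, 139.0], [277.0, 108.0], [352.0, 116.0], [349.0, 147.0]] [ 0.6385 -0.6282  0.067 ]
side blue 8668.0 [473.6  95.4] [[410.0, 0.0], [511.0, 0.0], [511.0, 171.0], [410.0, 171.0]] [ 0.0929 -1.7305  0.067 ]
```

View pics/z_top.png

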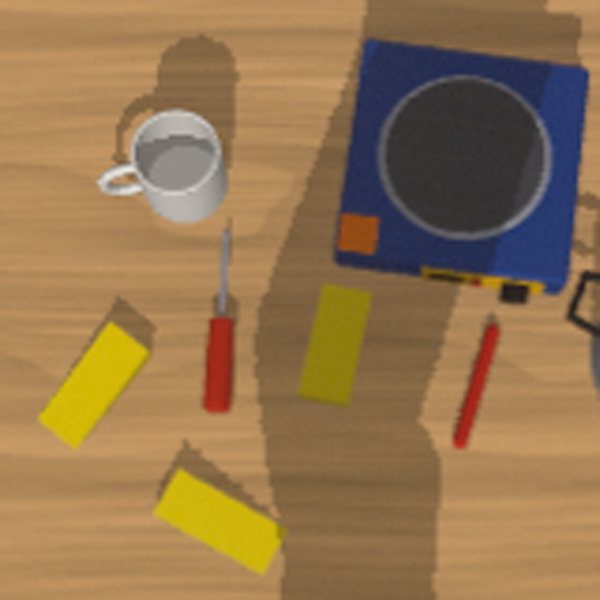

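View pics/z_side.png

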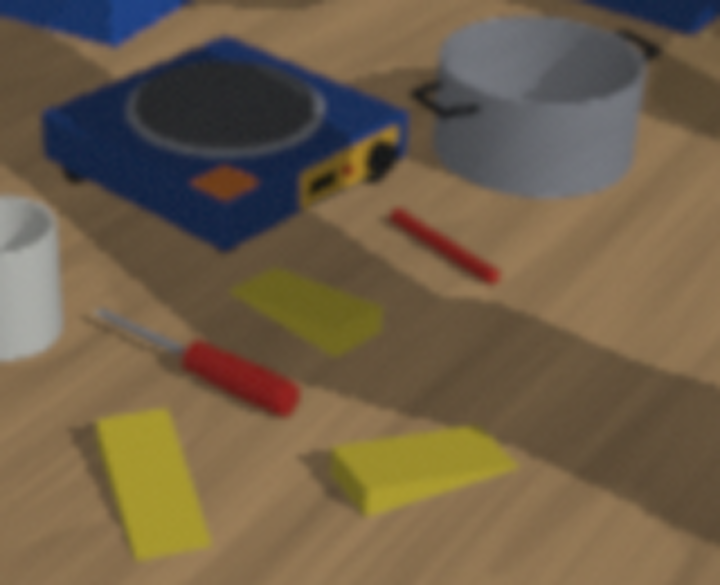

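Run:
```python
import pickle,cv2,numpy as np
from h import *
from rig import r
c=pickle.load(open("a.pkl","rb"))["top"]
z=lambda L:(np.float64(L)+.5)/3.75-.5+[160,105]
tip=onz(c,z([(323,284),(372,292)]),.002);heel=onz(c,z([(350,405),(298,396)]),.004)
pad=onz(c,z([(342,214),(379,219),(376,255),(338,250)]),.071)
case=onz(c,z([(366,39),(588,70),(335,260)]),.067)
print(tip,heel,pad,pad.mean(0),case,sep="\n")
t,h=tip.mean(0),heel.mean(0);dd=(t-h)[:2];print(t,h,np.linalg.norm(dd),np.degrees(np.arctan2(dd[1],dd[0])))
dp=(pad.mean(0)-t)[:2];print("tip->pad",dp,np.degrees(np.arctan2(dp[1],dp[0])))
e=case[0]-case[2];print("plate yaw",np.degrees(np.arctan2(e[1],e[0])))
```

```text
[[ 0.62390399  0.00802031  0.002     ]
 [ 0.61604571 -0.03730506  0.002     ]]
[[ 0.50976158 -0.01647078  0.004     ]
 [ 0.5182433   0.03069132  0.004     ]]
[[ 0.66933782 -0.01004759  0.071     ]
 [ 0.66456163 -0.0427447   0.071     ]
 [ 0.63144309 -0.03979227  0.071     ]
 [ 0.63616201 -0.00642519  0.071     ]]
[ 0.65037614 -0.02475244  0.071     ]
[[ 0.83935865 -0.03261324  0.067     ]
 [ 0.80832555 -0.235625    0.067     ]
 [ 0.62818738 -0.00373303  0.067     ]]
[ 0.61997485 -0.01464237  0.002     ] [0.51400244 0.00711027 0.004     ] 0.10818192525867158 -11.5998094680376
tip->pad [ 0.03040129 -0.01011006] -18.394738348189023
plate yaw -7.7875742205077945
```

servo_tool([
  [[-0.02,-0.03,0],[0,0,0],0.016],
  [[-0.02,-0.03,0],[0,0,0],0.016],
  [[-0.02,-0.03,0],[0,0,0],0.016],
  [[-0.02,-0.03,0],[0,0,0],0.016],
  [[-0.02,-0.03,0],[0,0,0],0.016],
  [[-0.02,-0.03,0],[0,0,0],0.016],
  [[-0.029,-0.018,0],[0,0,0],0.016],
  [[-0.029,-0.018,0],[0,0,0],0.016],
  [[-0.029,-0.018,0],[0,0,0],0.016],
  [[-0.029,-0.018,0],[0,0,0],0.016],
  [[-0.029,-0.018,0],[0,0,0],0.016],
  [[-0.029,-0.018,0],[0,0,0],0.016],
  [[-0.029,-0.018,0],[0,0,0],0.016],
  [[-0.029,-0.018,0],[0,0,0],0.016],
  [[-0.029,-0.018,0],[0,0,0],0.016],
  [[-0.029,-0.018,0],[0,0,0],0.016],
  [[-0.029,-0.018,0],[0,0,0],0.016],
  [[-0.029,-0.018,0],[0,0,0],0.016],
  [[-0.029,-0.018,0],[0,0,0],0.016],
  [[-0.029,-0.018,0],[0,0,0],0.016],
])

```text
time_s: 2.15
ee_pos: [0.4377, 0.0248, 0.2226]
ee_rot: [0.0, 0.781, -0.624, -0.0]
contact_force: [0.8, 0.1, -0.2]
width: 0.183
```

servo_tool([
  [[0,0,0],[0,0,0.1065],0.016],
  [[0,0,0],[0,0,0.1065],0.016],
  [[0,0,0],[0,0,0.1065],0.016],
  [[0,0,0],[0,0,0.1065],0.016],
  [[0,0,0],[0,0,0],0.016],
])

```text
time_s: 2.65
ee_pos: [0.4374, 0.0234, 0.2225]
ee_rot: [-0.0, -0.631, 0.775, 0.0]
contact_force: [0.0, -0.0, -0.1]
width: 0.18
```

Run:
```python
from rig import r,capture
import cv2,pickle
d={}
for n in("top","wrist"):
    c=capture(n);d[n]=c;cv2.imwrite(f"pics/b_{n}.png",c["img"][:,:,::-1])
pickle.dump(d,open("b.pkl","wb"))
s=r.get_state();print(s['time_s'],s['ee_pos'],s['ee_rot'],s['contact_force'],s['width'])
```

```text
2.75 [0.43750263 0.02331688 0.22256964] [-7.71112513e-05 -6.32837980e-01  7.74284227e-01  1.46662861e-04] [ 0.33189006 -0.24174107 -0.23911992] 0.18604088283927284
```

View pics/b_wrist.png

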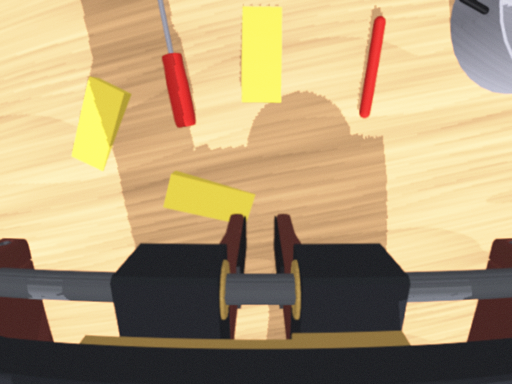

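Run:
```python
import pickle,cv2,numpy as np
from h import *
c=pickle.load(open("b.pkl","rb"))["wrist"]
m=masks(c)["yellow"]
print(-c["R"].T@c["t"])
for q in blobs(m,500):
    b=cv2.boxPoints(cv2.minAreaRect(q));print(cv2.contourArea(q),b.round(1).tolist());
    if b[:,1].min()<30:
        a=cv2.approxPolyDP(q,4,True).reshape(-1,2);print(a.tolist())
        P=onz(c,a+0.0,[.002 if v<50 else .011 for v in a[:,1]]);print(P.round(4))
for zz in(0,.022):print(zz,onz(c,[(242,102.5),(282,102.5)],zz).round(4))
print(onz(c,[(243,6),(282,6)],.002).round(4))
cv2.imwrite("pics/b_z.png",cv2.resize(c["img"][0:120,200:320,::-1],None,fx=5,fy=5,interpolation=cv2.INTER_CUBIC))
```

```text
[0.50488679 0.00957253 0.38522236]
2537.0 [[163.60000610351562, 205.39999389648438], [172.39999389648438, 170.60000610351562], [254.1999969482422, 191.10000610351562], [245.5, 225.89999389648438]]
1285.0 [[88.19999694824219, 78.5], [121.80000305175781, 68.9000015258789], [141.3000030517578, 137.10000610351562], [107.5999984741211, 146.6999969482422]]
0 [[ 0.5158  0.0293  0.    ]
 [ 0.5059 -0.0196  0.    ]]
0.022 [[ 0.5152  0.0282  0.022 ]
 [ 0.5058 -0.0179  0.022 ]]
[[ 0.6243  0.0047  0.002 ]
 [ 0.6152 -0.0402  0.002 ]]
```

View pics/b_z.png

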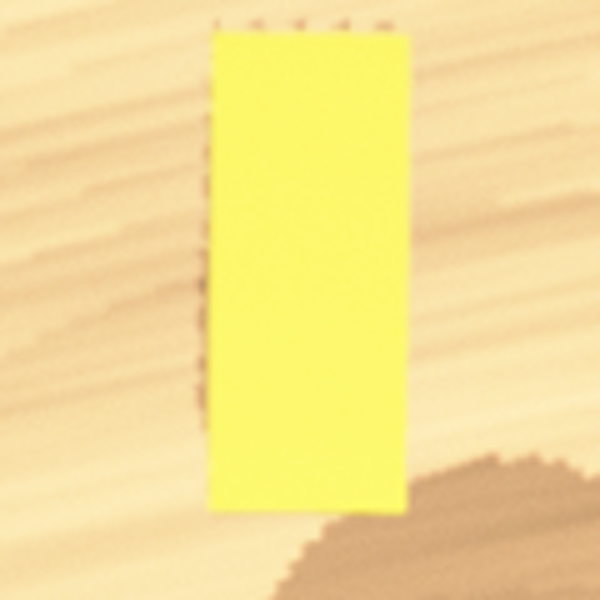

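servo_tool([
  [[0.0008,-0.0133,0.015],[0,0,0],0.016],
  [[0.0008,-0.0133,0.015],[0,0,0],0.016],
  [[0.0008,-0.0133,0.015],[0,0,0],0.016],
  [[0.0008,-0.0133,0.015],[0,0,0],0.016],
  [[0,0,0.02],[0,0,0],0.016],
  [[0,0,0.02],[0,0,0],0.016],
  [[0,0,0.02],[0,0,0],0.016],
  [[0,0,0.02],[0,0,0],0.016],
  [[0,0,0.02],[0,0,0],0.016],
  [[0,0,0.02],[0,0,0],0.016],
  [[0,0,0.018],[0,0,0],0.016],
  [[0,0,0.01],[0,0,0],0.016],
  [[0,0,0.005],[0,0,0],0.016],
  [[0,0,0],[0,0,0],0.016],
])

```text
time_s: 4.15
ee_pos: [0.489, 0.0095, 0.0094]
ee_rot: [-0.0, -0.632, 0.775, 0.0]
contact_force: [-0.2, 0.2, 0.3]
width: 0.183
```

Run:
```python
from rig import r,capture
import cv2,pickle
d={}
for n in("side","wrist"):
    c=capture(n);d[n]=c
cv2.imwrite("pics/c_wrist.png",d["wrist"]["img"][:,:,::-1])
cv2.imwrite("pics/c_side.png",cv2.resize(d["side"]["img"][140:270,180:340,::-1],None,fx=4.5,fy=4.5,interpolation=cv2.INTER_CUBIC))
s=r.get_state();print(s['time_s'],s['ee_pos'],s['ee_rot'],s['contact_force'],s['width'])
```

```text
4.25 [0.48965564 0.00938398 0.01018673] [ 3.49567670e-04 -6.31907633e-01  7.75043567e-01 -3.00878282e-04] [-0.05224384 -0.2112725  -0.45263096] 0.18569624571038057
```

View pics/c_wrist.png

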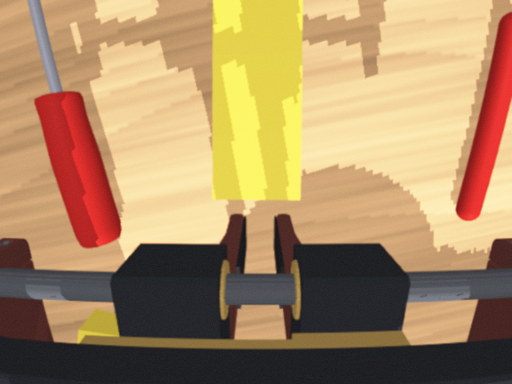

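View pics/c_side.png

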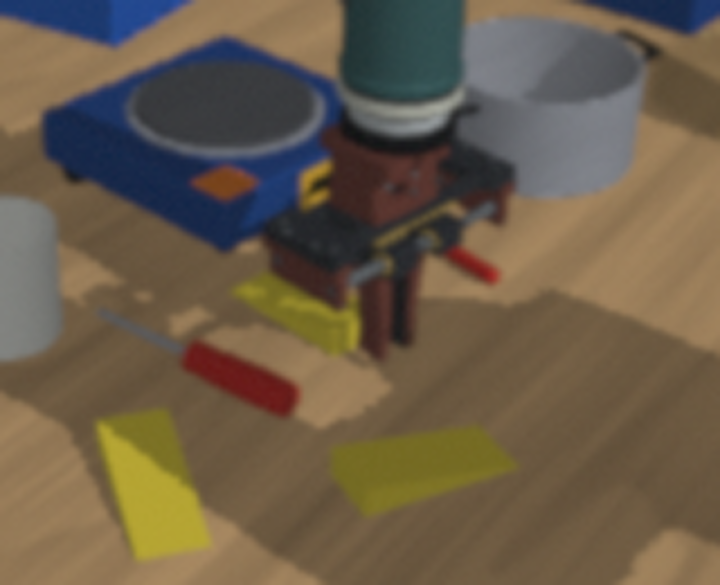

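servo_tool([
  [[0,-0.003,0],[0,0,0],0.016],
  [[0,-0.003,0],[0,0,0],0.016],
  [[0,-0.003,0],[0,0,0],0.016],
  [[0,-0.003,0],[0,0,0],0.016],
  [[0,-0.003,0],[0,0,0],0.016],
  [[0,-0.003,0],[0,0,0],0.016],
  [[0,-0.003,0],[0,0,0],0.016],
  [[0,-0.003,0],[0,0,0],0.016],
  [[0,-0.003,0],[0,0,0],0.016],
  [[0,-0.003,0],[0,0,0],0.016],
  [[0,-0.003,0],[0,0,0],0.016],
  [[0,-0.003,0],[0,0,0],0.016],
  [[0,-0.003,0],[0,0,0],0.016],
  [[0,-0.003,0],[0,0,0],0.016],
  [[0,-0.003,0],[0,0,0],0.016],
  [[0,-0.002,0],[0,0,0],0.016],
])

```text
time_s: 5.85
ee_pos: [0.5355, -0.0001, 0.0097]
ee_rot: [0.0, -0.632, 0.775, -0.0]
contact_force: [-0.3, 0.3, -0.6]
width: 0.185
```

Run:
```python
from rig import r,capture
import cv2,pickle
d={}
for n in("side","wrist"):
    c=capture(n);d[n]=c
pickle.dump(d,open("d.pkl","wb"))
cv2.imwrite("pics/d_wrist.png",d["wrist"]["img"][:,:,::-1])
s=r.get_state();print(s['time_s'],s['ee_pos'],s['ee_rot'],s['contact_force'],s['width'])
```

```text
5.95 [ 5.35674501e-01 -1.03983939e-04  9.74015990e-03] [ 2.32258580e-04 -6.31729539e-01  7.75188821e-01 -1.65820309e-04] [-0.31754395  0.26485076  0.89413024] 0.17998579669314
```

View pics/d_wrist.png

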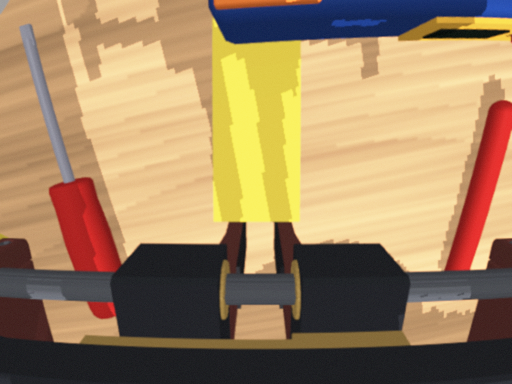

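servo_tool([
  [[0,-0.001,0],[0,0,0],0.016],
  [[0,-0.001,0],[0,0,0],0.016],
  [[0,-0.001,0],[0,0,0],0.016],
  [[0,-0.001,0],[0,0,0],0.016],
  [[0,-0.001,0],[0,0,0],0.016],
  [[0,-0.001,0],[0,0,0],0.016],
  [[0,-0.001,0],[0,0,0],0.016],
])

```text
time_s: 6.65
ee_pos: [0.542, -0.0014, 0.0097]
ee_rot: [-0.0, -0.632, 0.775, 0.0]
contact_force: [-1.6, 0.4, 0.9]
width: 0.182
```

servo_tool([
  [[0,-0.001,0],[0,0,0],0.016],
  [[0,-0.001,0],[0,0,0],0.016],
])

```text
time_s: 6.85
ee_pos: [0.5441, -0.0019, 0.0097]
ee_rot: [0.0, -0.632, 0.775, 0.0]
contact_force: [0.9, -0.3, -0.9]
width: 0.183
```

servo_tool([
  [[0,-0.001,0],[0,0,0],0.016],
  [[0,-0.001,0],[0,0,0],0.016],
])

```text
time_s: 7.05
ee_pos: [0.5461, -0.0023, 0.0096]
ee_rot: [0.0, -0.632, 0.775, 0.0]
contact_force: [-0.6, 0.8, 0.1]
width: 0.181
```

servo_tool([
  [[0,-0.001,0],[0,0,0],0.016],
  [[0,-0.001,0],[0,0,0],0.016],
])

```text
time_s: 7.25
ee_pos: [0.5478, -0.0026, 0.0097]
ee_rot: [-0.0, -0.632, 0.775, 0.0]
contact_force: [-0.8, 0.1, 0.3]
width: 0.185
```

servo_tool([
  [[0,-0.001,0],[0,0,0],0.016],
  [[0,-0.001,0],[0,0,0],0.016],
])

```text
time_s: 7.45
ee_pos: [0.55, -0.0031, 0.0097]
ee_rot: [0.0, -0.632, 0.775, 0.0]
contact_force: [-0.4, -0.0, 0.2]
width: 0.183
```

servo_tool([
  [[0,-0.001,0],[0,0,0],0.016],
])

```text
time_s: 7.55
ee_pos: [0.5509, -0.0033, 0.0096]
ee_rot: [0.0, -0.632, 0.775, 0.0]
contact_force: [-0.3, 0.4, 0.2]
width: 0.186
```

servo_tool([
  [[0,-0.001,0],[0,0,0],0.016],
])

```text
time_s: 7.65
ee_pos: [0.5518, -0.0035, 0.0097]
ee_rot: [-0.0, -0.632, 0.775, 0.0]
contact_force: [-1.8, -0.5, 0.7]
width: 0.184
```

servo_tool([
  [[0,-0.001,0],[0,0,0],0.016],
])

```text
time_s: 7.75
ee_pos: [0.5527, -0.0036, 0.0097]
ee_rot: [-0.0, -0.632, 0.775, 0.0]
contact_force: [-1.2, 0.9, -0.3]
width: 0.184
```

servo_tool([
  [[0,-0.001,0],[0,0,0],0.016],
])

```text
time_s: 7.85
ee_pos: [0.5538, -0.0039, 0.0097]
ee_rot: [0.0, -0.632, 0.775, 0.0]
contact_force: [-0.1, 0.0, 0.0]
width: 0.179
```

servo_tool([
  [[0,-0.001,0],[0,0,0],0.016],
])

```text
time_s: 7.95
ee_pos: [0.5549, -0.0041, 0.0097]
ee_rot: [0.0, -0.632, 0.775, -0.0]
contact_force: [-0.8, 0.2, 0.0]
width: 0.182
```

servo_tool([
  [[0,-0.001,0],[0,0,0],0.016],
])

```text
time_s: 8.05
ee_pos: [0.5559, -0.0043, 0.0097]
ee_rot: [0.0, -0.632, 0.775, -0.0]
contact_force: [-0.9, 0.3, 0.4]
width: 0.185
```

servo_tool([
  [[0,-0.001,0],[0,0,0],0.016],
])

```text
time_s: 8.15
ee_pos: [0.5567, -0.0045, 0.0097]
ee_rot: [-0.0, -0.632, 0.775, 0.0]
contact_force: [-0.9, 0.1, 0.6]
width: 0.184
```

servo_tool([
  [[0,-0.001,0],[0,0,0],0.016],
])

```text
time_s: 8.25
ee_pos: [0.5577, -0.0047, 0.0097]
ee_rot: [-0.0, -0.632, 0.775, 0.0]
contact_force: [-0.5, 0.6, 0.0]
width: 0.185
```

servo_tool([
  [[0,-0.001,0],[0,0,0],0.016],
])

```text
time_s: 8.35
ee_pos: [0.5587, -0.0049, 0.0097]
ee_rot: [0.0, -0.632, 0.775, 0.0]
contact_force: [0.2, -0.0, 0.3]
width: 0.181
```

servo_tool([
  [[0,-0.001,0],[0,0,0],0.016],
])

```text
time_s: 8.45
ee_pos: [0.5597, -0.0051, 0.0097]
ee_rot: [0.0, -0.632, 0.775, 0.0]
contact_force: [-0.3, -0.5, 0.5]
width: 0.179
```

servo_tool([
  [[0,-0.001,0],[0,0,0],0.016],
])

```text
time_s: 8.55
ee_pos: [0.5607, -0.0053, 0.0097]
ee_rot: [0.0, -0.632, 0.775, 0.0]
contact_force: [-0.0, 0.7, 1.2]
width: 0.18
```

servo_tool([
  [[0,-0.001,0],[0,0,0],0.016],
])

```text
time_s: 8.65
ee_pos: [0.5616, -0.0055, 0.0097]
ee_rot: [-0.0, -0.632, 0.775, 0.0]
contact_force: [-1.3, -0.1, 0.7]
width: 0.186
```

servo_tool([
  [[0,-0.001,0],[0,0,0],0.016],
])

```text
time_s: 8.75
ee_pos: [0.5626, -0.0057, 0.0097]
ee_rot: [-0.0, -0.632, 0.775, 0.0]
contact_force: [-0.5, -0.4, 0.1]
width: 0.179
```

Run:
```python
from rig import r,capture
import cv2,pickle
d={}
for n in("side","wrist"):
    c=capture(n);d[n]=c
pickle.dump(d,open("e.pkl","wb"))
cv2.imwrite("pics/e_wrist.png",d["wrist"]["img"][:,:,::-1])
s=r.get_state();print(s['time_s'],s['ee_pos'],s['contact_force'])
```

```text
8.85 [ 0.56292452 -0.00573094  0.00969856] [ 0.14705357  0.6017356  -0.66455139]
```

View pics/e_wrist.png

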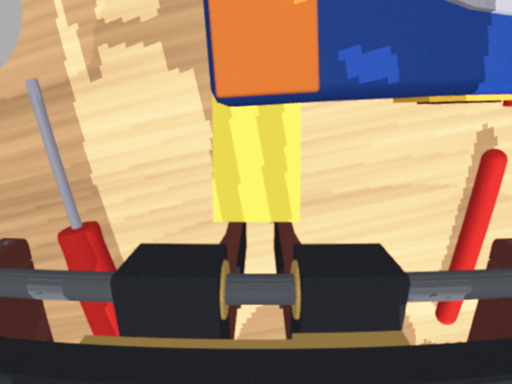

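Run:
```python
import pickle,numpy as np
from h import *
c=pickle.load(open("e.pkl","rb"))["wrist"]
P=onz(c,[(216,98),(319,91)],.071);e=P[0]-P[1];print(P.round(4),np.linalg.norm(e))
f=np.array([e[1],-e[0],0])/np.linalg.norm(e);print("yaw",np.degrees(np.arctan2(f[1],f[0])),"pad",P.mean(0)+.017*f)
H=onz(c,[(214,222),(300,222)],.022);print("heel",H.mean(0))
H=onz(c,[(214,222),(300,222)],0);print("heel z0",H.mean(0))
```

```text
[[ 0.6363 -0.0065  0.071 ]
 [ 0.6317 -0.0399  0.071 ]] 0.033772099593521863
yaw -7.822232273539029 pad [ 0.65086319 -0.02549917  0.071     ]
heel [ 0.57237341 -0.00644722  0.022     ]
heel z0 [ 0.56391828 -0.0045126   0.        ]
```

servo_tool([
  [[0,-0.001,0],[0,0,0],0.016],
])

```text
time_s: 8.95
ee_pos: [0.5634, -0.0058, 0.0097]
ee_rot: [-0.0, -0.632, 0.775, 0.0]
contact_force: [-1.1, 0.3, 1.1]
width: 0.183
```

servo_tool([
  [[0,-0.001,0],[0,0,0],0.016],
])

```text
time_s: 9.05
ee_pos: [0.5644, -0.0061, 0.0097]
ee_rot: [-0.0, -0.632, 0.775, 0.0]
contact_force: [-0.4, 0.7, 0.4]
width: 0.184
```

servo_tool([
  [[0,-0.001,0],[0,0,0],0.016],
])

```text
time_s: 9.15
ee_pos: [0.5657, -0.0063, 0.0097]
ee_rot: [0.0, -0.632, 0.775, -0.0]
contact_force: [0.0, 0.8, 0.0]
width: 0.178
```

servo_tool([
  [[0,-0.001,0],[0,0,0],0.016],
])

```text
time_s: 9.25
ee_pos: [0.5667, -0.0065, 0.0097]
ee_rot: [0.0, -0.632, 0.775, -0.0]
contact_force: [-0.8, -0.5, 0.5]
width: 0.181
```

servo_tool([
  [[0,-0.001,0],[0,0,0],0.016],
])

```text
time_s: 9.35
ee_pos: [0.5676, -0.0067, 0.0097]
ee_rot: [0.0, -0.632, 0.775, 0.0]
contact_force: [-0.5, -0.2, 1.2]
width: 0.181
```

servo_tool([
  [[0,-0.001,0],[0,0,0],0.016],
])

```text
time_s: 9.45
ee_pos: [0.5684, -0.0069, 0.0097]
ee_rot: [-0.0, -0.632, 0.775, 0.0]
contact_force: [-0.6, -0.4, 1.2]
width: 0.179
```

servo_tool([
  [[0,-0.001,0],[0,0,0],0.016],
])

```text
time_s: 9.55
ee_pos: [0.5695, -0.0071, 0.0097]
ee_rot: [0.0, -0.632, 0.775, 0.0]
contact_force: [-0.8, -0.7, 0.2]
width: 0.181
```

servo_tool([
  [[0,-0.001,0],[0,0,0],0.016],
])

```text
time_s: 9.65
ee_pos: [0.5706, -0.0073, 0.0097]
ee_rot: [0.0, -0.632, 0.775, -0.0]
contact_force: [-0.6, -0.8, -0.1]
width: 0.185
```

servo_tool([
  [[0,-0.001,0],[0,0,0],0.016],
])

```text
time_s: 9.75
ee_pos: [0.5712, -0.0075, 0.0097]
ee_rot: [-0.0, -0.632, 0.775, 0.0]
contact_force: [-2.7, 0.8, 0.7]
width: 0.182
```

servo_tool([
  [[0,-0.001,0],[0,0,0],0.016],
])

```text
time_s: 9.85
ee_pos: [0.5716, -0.0076, 0.0096]
ee_rot: [-0.001, -0.632, 0.775, 0.001]
contact_force: [-2.9, 0.7, 2.2]
width: 0.181
```

servo_tool([
  [[0,-0.001,0],[0,0,0],0.016],
])

```text
time_s: 9.95
ee_pos: [0.572, -0.0076, 0.0095]
ee_rot: [-0.001, -0.632, 0.775, 0.001]
contact_force: [-4.5, 1.8, 4.7]
width: 0.181
```

Run:
```python
from rig import r,capture
import cv2,pickle
d={}
for n in("side","wrist"):
    c=capture(n);d[n]=c
pickle.dump(d,open("f.pkl","wb"))
cv2.imwrite("pics/f_wrist.png",d["wrist"]["img"][:,:,::-1])
cv2.imwrite("pics/f_side.png",cv2.resize(d["side"]["img"][140:270,180:340,::-1],None,fx=4.5,fy=4.5,interpolation=cv2.INTER_CUBIC))
s=r.get_state();print(s['time_s'],s['ee_pos'],s['contact_force'])
```

```text
10.05 [ 0.57218776 -0.00766314  0.00954536] [-5.18206649  1.02124564  3.91634639]
```

View pics/f_wrist.png

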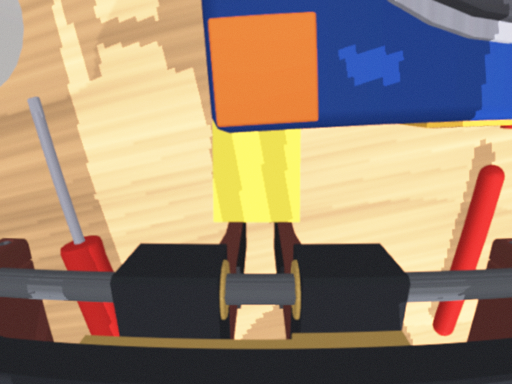

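View pics/f_side.png

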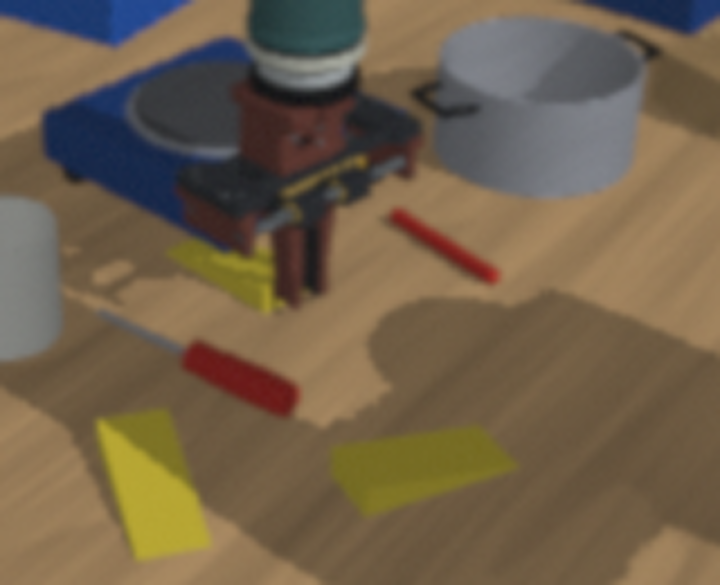

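servo_tool([
  [[0,0.005,0],[0,0,0],0.016],
  [[0,0.01,0],[0,0,0],0.016],
  [[0,0.015,0],[0,0,0],0.016],
  [[0,0,-0.02],[0,0,0],0],
  [[0,0,-0.03],[0,0,0],0],
  [[0,0,-0.03],[0,0,0],0],
  [[0,0,-0.03],[0,0,0],0],
  [[0,0,-0.03],[0,0,0],0],
  [[0,0,0],[0,0,0],0],
])

```text
time_s: 10.95
ee_pos: [0.5471, -0.0022, 0.1537]
ee_rot: [0.003, -0.632, 0.775, -0.003]
contact_force: [0.2, -0.0, 0.1]
width: 0.006
```

Run:
```python
from rig import r,capture
import cv2,pickle
import numpy as np
from h import *
d={}
for n in("side","wrist"):
    c=capture(n);d[n]=c
pickle.dump(d,open("g.pkl","wb"))
cv2.imwrite("pics/g_wrist.png",d["wrist"]["img"][:,:,::-1])
cv2.imwrite("pics/g_side.png",cv2.resize(d["side"]["img"][140:270,180:340,::-1],None,fx=4.5,fy=4.5,interpolation=cv2.INTER_CUBIC))
s=r.get_state();print(s['time_s'],s['ee_pos'],s['ee_rot'],s['contact_force'],s['width'])
for k in "efg":
    c=pickle.load(open(k+".pkl","rb"))["wrist"]
    for q in blobs(masks(c)["orange"],300):
        b=cv2.boxPoints(cv2.minAreaRect(q));P=onz(c,b,.071);print(k,b.round(1).tolist(),P.mean(0).round(4))
```

```text
11.05 [ 0.54435276 -0.0018721   0.15021571] [ 0.00086769 -0.63177293  0.77515254 -0.00086306] [-0.12658234  0.20390656 -0.94398973] 0.007401344640529795
e [[208.8000030517578, 0.0], [315.3999938964844, -3.5], [318.6000061035156, 93.0], [212.0, 96.5]] [ 0.6486 -0.0249  0.071 ]
f [[208.3000030517578, 18.5], [314.1000061035156, 11.899999618530273], [320.79998779296875, 119.5999984741211], [215.0, 126.19999694824219]] [ 0.651  -0.0257  0.071 ]
g [[240.0, 36.0], [253.0, 36.0], [253.0, 76.0], [240.0, 76.0]] [ 0.6538 -0.0144  0.071 ]
```

View pics/g_wrist.png

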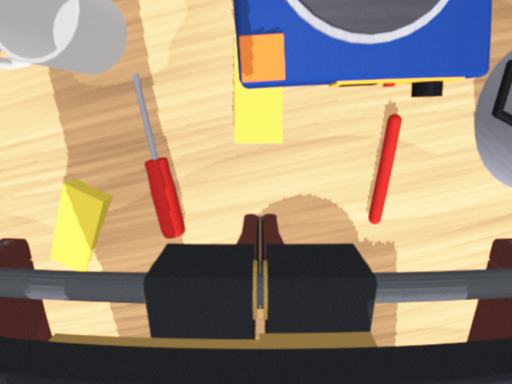

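View pics/g_side.png

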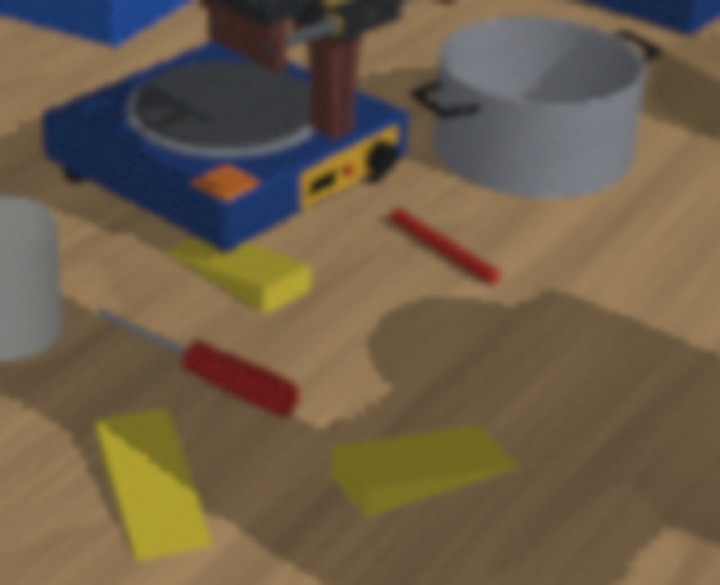

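servo_tool([
  [[0.0005,-0.0183,0],[0,0,0],0],
  [[0.0005,-0.0183,0],[0,0,0],0],
  [[0.0005,-0.0183,0],[0,0,0],0],
  [[0.0005,-0.0183,0],[0,0,0],0],
  [[0,-0.0183,0],[0,0,0],0],
  [[0,-0.0183,0],[0,0,0],0],
  [[0,0,0.02],[0,0,0],0],
  [[0,0,0.02],[0,0,0],0],
  [[0,0,0.02],[0,0,0],0],
  [[0,0,0.008],[0,0,0],0],
  [[0,0,0.004],[0,0,0],0],
  [[0,0,0],[0,0,0],0],
])

```text
time_s: 12.25
ee_pos: [0.6506, -0.0259, 0.0769]
ee_rot: [-0.0, -0.632, 0.775, 0.001]
contact_force: [-0.8, 0.9, 0.1]
width: 0.006
```

servo_tool([
  [[0,0,0.001],[0,0,0],0],
  [[0,0,0.001],[0,0,0],0],
  [[0,0,0.001],[0,0,0],0],
])

```text
time_s: 12.55
ee_pos: [0.6516, -0.026, 0.0754]
ee_rot: [0.001, -0.632, 0.775, -0.0]
contact_force: [-0.7, -0.1, -0.3]
width: 0.008
```

servo_tool([
  [[0,0,0.001],[0,0,0],0],
  [[0,0,0.001],[0,0,0],0],
])

```text
time_s: 12.75
ee_pos: [0.6513, -0.0259, 0.0729]
ee_rot: [0.0, -0.632, 0.775, -0.0]
contact_force: [0.6, 0.8, -0.8]
width: 0.006
```

servo_tool([
  [[0,0,0.001],[0,0,0],0],
])

```text
time_s: 12.85
ee_pos: [0.6511, -0.026, 0.0717]
ee_rot: [0.0, -0.632, 0.775, -0.0]
contact_force: [0.3, 0.1, -0.7]
width: 0.004
```

servo_tool([
  [[0,0,0.001],[0,0,0],0],
])

```text
time_s: 12.95
ee_pos: [0.6511, -0.0259, 0.0708]
ee_rot: [0.0, -0.632, 0.775, 0.0]
contact_force: [-2.5, 1.4, 8.5]
width: 0.008
```

servo_tool([
  [[0,0,0.001],[0,0,0],0],
])

```text
time_s: 13.05
ee_pos: [0.6512, -0.0259, 0.0707]
ee_rot: [0.0, -0.632, 0.775, 0.0]
contact_force: [-4.4, 1.1, 14.8]
width: 0.008
```

servo_tool([
  [[0,0,0.001],[0,0,0],0],
])

```text
time_s: 13.15
ee_pos: [0.6512, -0.0259, 0.0705]
ee_rot: [0.0, -0.632, 0.775, -0.0]
contact_force: [-6.0, 1.1, 20.8]
width: 0.004
```

servo_tool([
  [[0,0,0],[0,0,0],0],
])

```text
time_s: 13.25
ee_pos: [0.6511, -0.0259, 0.0706]
ee_rot: [0.0, -0.632, 0.775, -0.0]
contact_force: [-5.3, 0.6, 14.2]
width: 0.009
```

servo_tool([
  [[0,0.0003,-0.0008],[0,0,0],0],
  [[0,0,0],[0,0,0],0],
  [[0,0,0],[0,0,0],0],
])

```text
time_s: 13.55
ee_pos: [0.6511, -0.0259, 0.0708]
ee_rot: [0.0, -0.632, 0.775, -0.0]
contact_force: [-2.3, 0.4, 9.1]
width: 0.004
```

servo_tool([
  [[0,0,0],[0,0,0],0],
  [[0,0,0],[0,0,0],0],
])

```text
time_s: 13.75
ee_pos: [0.6511, -0.0259, 0.0708]
ee_rot: [0.0, -0.632, 0.775, -0.0]
contact_force: [-2.4, 1.0, 9.5]
width: 0.007
```

servo_tool([
  [[0,0,0],[0,0,0],0],
  [[0,0,0],[0,0,0],0],
])

```text
time_s: 13.95
ee_pos: [0.6511, -0.0259, 0.0708]
ee_rot: [0.0, -0.632, 0.775, -0.0]
contact_force: [-1.7, -0.6, 9.1]
width: 0.003
```

Run:
```python
from rig import r,capture
import cv2,pickle
import numpy as np
from h import *
d={};F=[]
for n in("side","top","wrist","side","side","side"):
    c=capture(n);d[n]=c;s=r.get_state();F.append(s['contact_force'])
print(np.round(F,1))
pickle.dump(d,open("k.pkl","wb"))
cv2.imwrite("pics/k_wrist.png",d["wrist"]["img"][:,:,::-1])
cv2.imwrite("pics/k_side.png",cv2.resize(d["side"]["img"][140:270,180:340,::-1],None,fx=4.5,fy=4.5,interpolation=cv2.INTER_CUBIC))
cv2.imwrite("pics/k_top.png",cv2.resize(d["top"]["img"][105:265,160:320,::-1],None,fx=3.75,fy=3.75,interpolation=cv2.INTER_CUBIC))
print(s['time_s'],s['ee_pos'])
```

```text
[[-2.7  0.6  7.9]
 [-2.3  0.8  9.4]
 [-3.4 -0.2  8.5]
 [-2.3  0.9  8.9]
 [-2.4  0.6  8.7]
 [-3.9  0.3  8.8]]
14.25 [ 0.65114512 -0.02587583  0.07077178]
```

View pics/k_wrist.png

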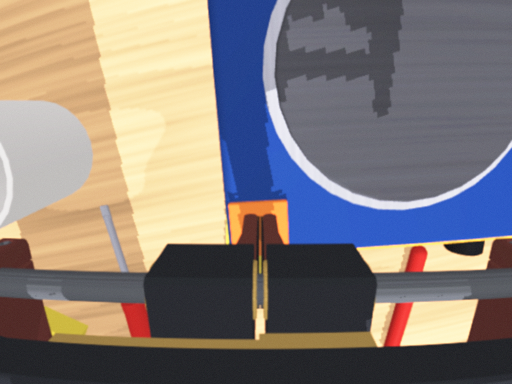

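View pics/k_side.png

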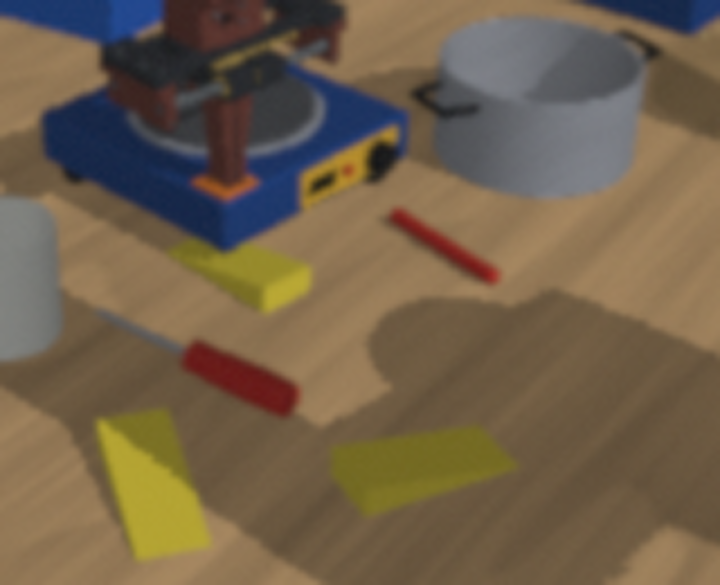

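View pics/k_top.png

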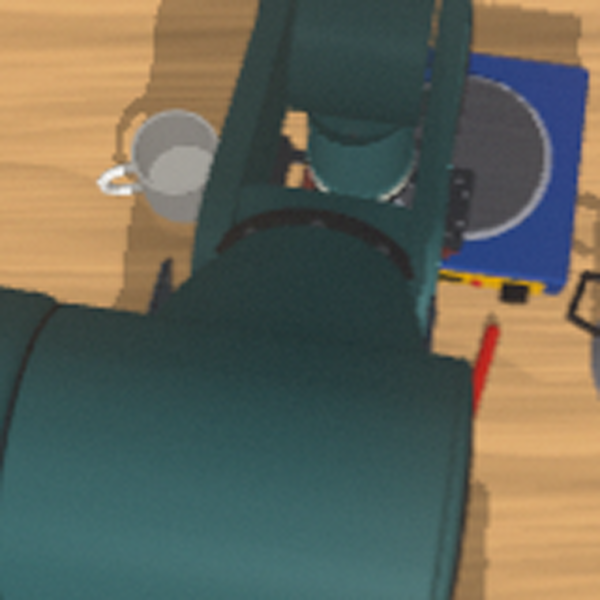

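servo_tool([
  [[0,0,0.0002],[0,0,0],0],
  [[0,0,0],[0,0,0],0],
  [[0,0,0],[0,0,0],0],
  [[0,0,0],[0,0,0],0],
  [[0,0,0],[0,0,0],0],
])

```text
time_s: 14.75
ee_pos: [0.6511, -0.0259, 0.0707]
ee_rot: [0.0, -0.632, 0.775, -0.0]
contact_force: [-2.6, 0.8, 10.5]
width: 0.003
```

Run:
```python
from rig import r,capture
import numpy as np
F=[]
for i in range(8):
    c=capture("side");F.append(r.get_state()['contact_force'])
F=np.array(F);print(F.mean(0),F.std(0),r.get_state()['ee_pos'],r.get_state()['time_s'])
if 9<F[:,2].mean()<11: print(r.close_job())
```

```text
[-2.56795682  0.2068352  10.51640104] [0.35341393 0.38165487 0.52524359] [ 0.65113525 -0.02586099  0.07072483] 15.15
the job is handed in; nothing more can be done
None
```

The job is handed in at about 15 s: the wedge is snug under the short foot, and the fingers are still holding the orange pad down with about 10.5 N.

- **Push:** I pushed the right-most yellow wedge thin end first with the nearly closed fingers. The push force rose from about 0.6 N to about 5 N, so I stopped there and backed off.
- **Rock test:** Pressing the pad with up to about 20 N moved it only about 0.3 mm. It met the fingers at about 71 mm above the table, the level height, so the plate no longer rocks and stands level.
- **Last checks:** The final press averaged 10.5 N down, plus about 2.6 N sideways from the arm's compliance. Camera pictures show the hot plate, screwdriver, marker, pot and mug unmoved as far as they could be seen; the arm hid part of the last top view. No check failed or disagreed. The force readings carry roughly 0.5–0.8 N of noise.

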